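Put the dried peeler away in the narrow utensil pot

ROBOT

A 6-joint arm with a two-finger parallel gripper is mounted at the origin on a cart in front of the work surface, level with it; the furniture and walls round the work are solid. World frame = base frame: x ahead of the robot, y to its left, z up, the work surface at z = 0. Lengths are in m, angles in rad, forces in N, time in s.
With the tool pointing down it reaches from about 0.35 to 0.85 m from the base axis. Payload 8.1 kg.
Tool frame: the origin (TCP) lies midway between the tips of the shut fingers; the grasp point (between the pads) lies 19 mm behind it; z points along the fingers, y is the line along which they close (so a half turn about z gives the same grasp; the last joint's range is limited). The gripper opens to 93 mm and grips with 3 to 60 N. Pads are 15 mm wide; open, the fingers measure 128 mm over their backs; the gripper's body (75 mm by 188 mm) begins 65 mm behind the grasp point.
Start: joints at [1.263, 0.13, 1.488, -0, 1.523, -0.085], TCP at [0.133, 0.585, 0.219] pointing down, gripper open.
Joint ranges: [-2.96, 2.96], [-0.89, 2.26], [0.02, 2.5], [-1.34, 4.48], [0, 2.73], [-2.66, 2.66]. Speed limits (rad/s): [2.39, 2.39, 2.79, 3.14, 3.14, 3.14].

INTERFACE

Orientations are given as a rotation vector (axis times angle).
In Python, from cell import arm, eyes, order gives the robot as it stands. The module is installed in compiled form; this text tells all that it offers.
- The arm moves only by the shell command python3 -m handwheel 'ROWS'. ROWS is JSON, one flat list of numbers, 7 for each row, row after row: the turn, a rotation vector about the tool's x, y, z in rad, then the shift along the tool's x, y, z in m, then the finger opening in m, from 0 to 0.093. In form: [wx, wy, wz, dx, dy, dz, fingers, wx, wy, wz, dx, dy, dz, fingers, ...]. A call has 1 to 20 rows; each row is the pose to reach, as a shift and turn from the pose commanded when the call began, along the tool's axes at that moment; what a row does not reach only later rows make up. A row lasts 1/10 s, in which the tool goes at most 50 mm and 8.59 degrees, less where a joint would pass 70% of its speed; a pose out of reach is approached as far as the arm can. A call with a gripper value outside its range is refused whole. The fingers move at their own pace and stop on an object; the grip force is fixed at half the most. Time passes only in rows, so rows that repeat a pose let the fingers close. It gives the time, the measured TCP pose, the force, the opening and the grip force at its end, in the units of the state.
- arm.read_state(): the state, without advancing time (a new reading comes with each control period).
- eyes.grab_frame(name): name is "side" or "top" or "wrist"; returns the picture (480x640x3 uint8, red, green, blue); there is no depth.
- eyes.get_calibration(name): a dict with "fx", "fy", "cx", "cy" (pixels), "k1" (the pictures are not rectified: a ray, as slopes to the right and down, at radius r is drawn at 1 + k1 r^2 times it, then the intrinsics apply), "R" (3x3) and "t" (3): a world point X has camera coordinates R X + t; the wrist camera has in their place "tool_from_camera" (4x4, takes a point from camera to tool coordinates, whose origin is the TCP and whose axes are the flange's). Camera axes: x right, y down, z forward; pixel columns grow to the right and rows downward; lengths in m; the calibration is good to about 2 mm. A picture is of the moment at which its call begins: read the wrist's pose just before it. get_calibration takes no time and is no camera call.
- order.sign_off(): hands the job in; it is judged then, once.
The state is a dict: "t": time; "q": joint angles; "joint_velocities": joint speeds; "tau": joint torques, N m; "position": TCP position; "eef_rot": TCP orientation; "force": force on the tool from outside, world axes, zero at the start; "ft_torque": the same for the moment, N m; "grip_width": finger opening in m; "gripper_force": force on a finger pad.
Only numpy, scipy, OpenCV 4.12 (cv2) and the standard library are available. Lean on these libraries where they do the work, as an engineer would, in place of code of your own. Each camera call takes 0.05 s, during which the arm holds its last target. There are 200 camera calls.

TASK

Take the black vegetable peeler out of the wooden drainer block and put it away in the narrow steel pot, blade end down, so that it stands with its blade end on the pot's bottom and its handle sticking out of the top. Leave the teaspoon standing in the block and the pot standing upright.

Things in the scene. Friction and masses are not known exactly. Their poses are not given: they have to be found in the camera images.
- peeler: Peeler, 170 mm long, standing in a well. Black handle up: 105 mm long, 24 wide, 12 to 16 thick, top 80 mm clear above the block. Steel blade down: 70 mm long, 14 wide. Own x axis runs handle to blade (points down within a few degrees), y across the width, along the row of wells, z across the thickness. Origin: mid-length, mid-width, on one face; mid-thickness of handle at z = +9.5 mm, of blade +3 mm.
- utensil_pot: Narrow round steel pot, open at the top, loose, about 0.7 kg, 110 mm tall, 60 mm outside diameter, bore 52 mm, bottom 6 mm thick. Origin: centre of its underside; z points up along its axis. The peeler standing in it sticks out by about 65 mm.
- stand: Wooden drainer block, fixed, 172 mm long (its y axis), 72 mm wide (x), 100 mm high. Three wells from the top, in a row along y at -55, 0 and +55 mm, each 28 mm along y by 22 mm along x and 90 mm deep. The peeler stands in the -55 mm or the middle well, the teaspoon in the other of these two; the third is empty. Origin: centre of its underside.
- teaspoon: Steel teaspoon, 137 mm long, 28 mm wide at the bowl, standing bowl up in a well of the block beside the peeler, its top about 47 mm above the block. Origin: mid-length, on one face; x runs along its length to the bowl (up). It stays there.

How it is judged:
At the end, for the whole second after the job is handed in: Peeler at rest in the pot, blade end down: within 25 degrees of vertical, origin within 28 mm of the pot's axis and under 100 mm above the pot's underside (blade end within about 10 mm of the bottom). Pot upright within 6 degrees. Teaspoon within 30 mm of where it stood (horizontal distance between peeler and utensil_pot below 0.028 m and z of peeler in the frame of utensil_pot below 0.1 m and angle between peeler's own x axis and vertical above 2.7 rad and angle between utensil_pot's own z axis and vertical below 0.1 rad and linear speed of peeler below 0.03 m/s and distance of teaspoon from where it was at the start of the episode below 0.03 m); the robot touches nothing.
It fails at once if the teaspoon is moved by more than 50 mm (distance of teaspoon from where it was at the start of the episode above 0.05 m).
It fails at once if the pot is tipped over (beyond 30 degrees) (angle between utensil_pot's own z axis and vertical above 0.52 rad).
It also fails if it takes over 40 s, if anything falls off the work surface, if the arm or the gripper's body presses on something with over 40 N, if the wrist force passes 120 N, or if a joint passes its speed limit or range.

## Working session

There is one attempt and no reset: what is moved stays moved. The work goes in short steps, Python scripts to look and compute and a shell command to move; the robot and the scene stay as the last step left them, time stands still between calls to the robot, and variables do not carry over. Pictures are saved under pics/ and viewed, at most 10 in all, crops included, and the job is handed in when it is done.

```bash
mkdir -p pics; python3 - <<'E'
from cell import arm, eyes
import cv2,numpy as np
s=arm.read_state(); print({k:np.round(v,3).tolist() for k,v in s.items()})
for n in("side","top"):
    cv2.imwrite(f"pics/{n}0.png",eyes.grab_frame(n)[:,:,::-1])
    c=eyes.get_calibration(n); print(n,{k:np.round(v,4).tolist() for k,v in c.items()})
c=eyes.get_calibration("wrist"); print({k:np.round(v,4).tolist() for k,v in c.items()})
E
```

```text
{'t': 0.0, 'q': [1.263, 0.131, 1.489, -0.0, 1.523, -0.085], 'joint_velocities': [-0.0, -0.001, -0.001, 0.0, -0.001, -0.001], 'tau': [-0.0, -55.986, -49.174, 0.077, 0.036, -0.0], 'position': [0.132, 0.585, 0.218], 'eef_rot': [-0.349, -3.122, 0.003], 'force': [1.045, 0.674, 0.333], 'ft_torque': [-0.02, -0.013, -0.042], 'gripper_force': 0.0, 'grip_width': 0.093}
side {'fx': 550.0752, 'fy': 550.0752, 'cx': 318.6765, 'cy': 230.9087, 'k1': -0.1096, 'R': [[-0.9983, 0.0522, 0.0261], [0.0006, 0.4555, -0.8902], [-0.0583, -0.8887, -0.4548]], 't': [0.4753, 0.0953, 0.9811]}
top {'fx': 438.4145, 'fy': 438.4145, 'cx': 322.0431, 'cy': 238.7849, 'k1': -0.0095, 'R': [[-0.0952, -0.9954, 0.0048], [-0.9744, 0.0922, -0.2052], [0.2038, -0.0242, -0.9787]], 't': [0.0175, 0.5118, 0.8239]}
{'fx': 351.0797, 'fy': 351.0797, 'cx': 323.8418, 'cy': 239.1704, 'k1': 0.008, 'tool_from_camera': [[0.0003, -0.9631, -0.2692, 0.0745], [1.0, 0.0003, -0.0002, -0.0002], [0.0003, -0.2692, 0.9631, -0.1653], [0.0, 0.0, 0.0, 1.0]]}
```

View pics/side0.png

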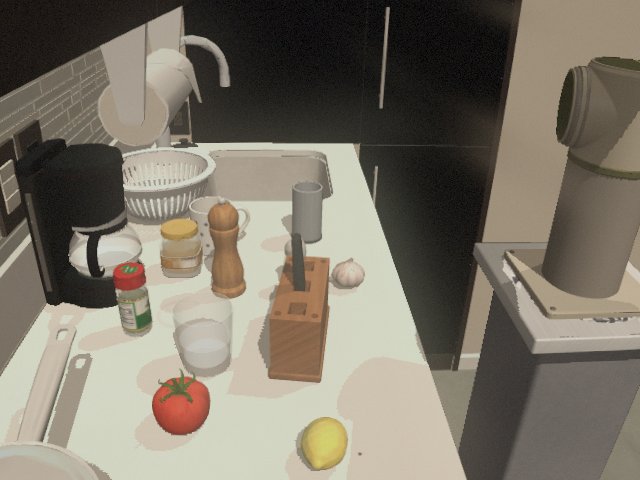

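View pics/top0.png

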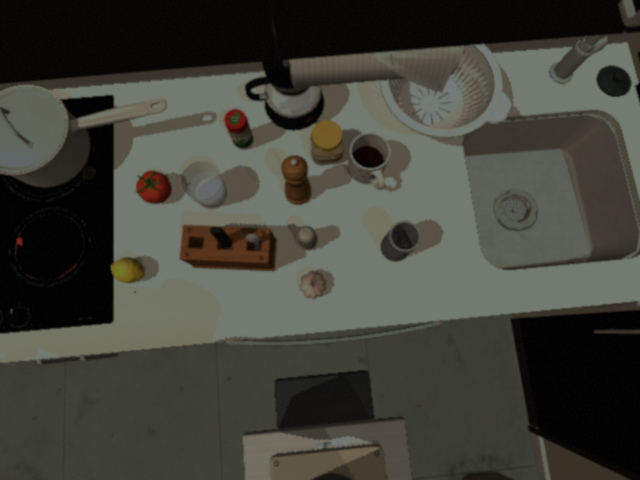

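The side view shows the block at about (300,315), with the black peeler handle at (298,262), the spoon just behind it at (292,245), and the pot at (307,212). The top view shows the block's empty well at (196,242), the peeler at (221,237), the spoon at (254,238), and the pot rim at (403,235).

```bash
cat > h.py <<'E'
from cell import arm, eyes
import cv2,numpy as np
from scipy.spatial.transform import Rotation as Ro
def pose():
    s=arm.read_state(); return Ro.from_rotvec(s["eef_rot"]).as_matrix(),np.array(s["position"])
def cam(n,P=None):
    c=eyes.get_calibration(n)
    if n=="wrist":
        T=np.array(c["tool_from_camera"]); Rt,p=P
        Rw=Rt@T[:3,:3]; o=Rt@T[:3,3]+p
    else:
        Rw=np.array(c["R"]).T; o=-Rw@np.array(c["t"])
    K=np.array([[c["fx"],0,c["cx"]],[0,c["fy"],c["cy"]],[0,0,1]]); return K,np.array([c["k1"],0,0,0.]),Rw,o
def ray(n,uv,P=None):
    K,d,Rw,o=cam(n,P); q=cv2.undistortPoints(np.array([[uv]],float),K,d)[0,0]
    v=Rw@np.array([q[0],q[1],1]); return o,v/np.linalg.norm(v)
def onz(n,uv,z,P=None):
    o,v=ray(n,uv,P); return o+v*(z-o[2])/v[2]
def proj(n,X,P=None):
    K,d,Rw,o=cam(n,P); return cv2.projectPoints(np.array([X],float),Ro.from_matrix(Rw.T).as_rotvec(),-Rw.T@o,K,d)[0][0,0]
def tri(rays):
    A=sum(np.eye(3)-np.outer(v,v) for o,v in rays); b=sum((np.eye(3)-np.outer(v,v))@o for o,v in rays)
    X=np.linalg.solve(A,b); return X,[np.linalg.norm(np.cross(X-o,v)) for o,v in rays]
def crop(img,u0,v0,u1,v1,k,f):
    cv2.imwrite(f,cv2.resize(img[v0:v1,u0:u1,::-1],None,fx=k,fy=k,interpolation=cv2.INTER_CUBIC))
E
python3 - <<'E'
import cv2,numpy as np
a=cv2.imread("pics/top0.png"); s=cv2.imread("pics/side0.png")
A=cv2.resize(a[200:290,170:290],None,fx=5,fy=5,interpolation=cv2.INTER_CUBIC)*1.0
B=cv2.resize(a[210:270,370:430],None,fx=3,fy=3,interpolation=cv2.INTER_CUBIC)
C=cv2.resize(s[170:385,260:355],None,fx=2.75,fy=2.75,interpolation=cv2.INTER_CUBIC)
A=cv2.resize(a[200:290,170:290],None,fx=4,fy=4,interpolation=cv2.INTER_CUBIC)
H=np.zeros((600,800,3),np.uint8)
H[:360,:480]=A; H[365:545,:180]=B; H[:C.shape[0],485:485+C.shape[1]]=C
H=np.clip(H*1.8,0,255).astype(np.uint8)
cv2.imwrite("pics/m1.png",H)
E
```

```text
(no output)
```

View pics/m1.png

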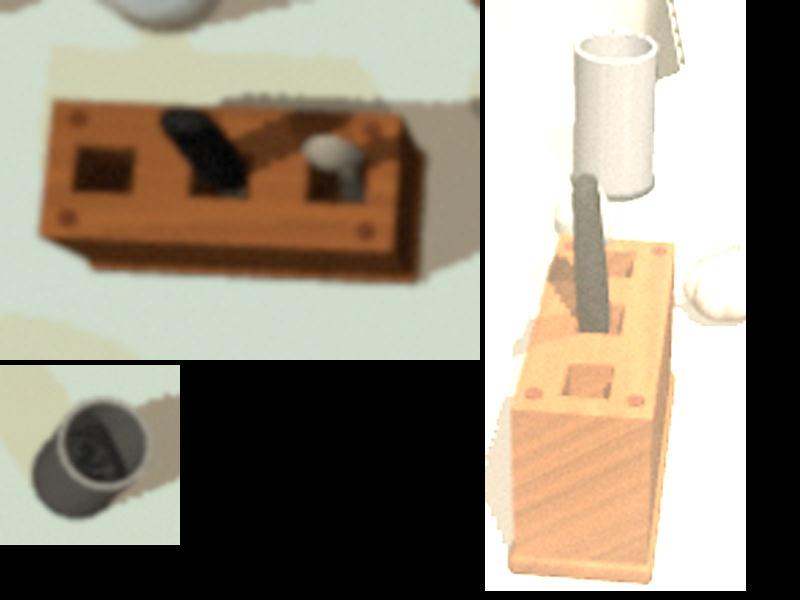

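The mosaic shows the block-top corners, the wells, the handle tip and the pot rim clearly. In original pixels the handle tip is at about top (215.5,230) / side (296,235), and the pot rim centre at top (404.7,236.3) / side (307.6,187.5).

```bash
python3 - <<'E'
from h import *
np.set_printoptions(precision=4,suppress=True)
t=lambda x,y:(170+x/4,200+y/4); s=lambda x,y:(260+(x-485)/2.75,170+y/2.75)
for n,p in dict(TL=(52,100),TR=(405,115),BR=(390,250),BL=(40,233),w1=(103,170),w3=(337,182)).items(): print(n,onz("top",t(*p),.1))
for n,p in dict(TL=(515,405),TR=(651,412),far_r=(674,243),far_l=(563,240),w1=(589,383),w2=(602,320)).items(): print("side",n,onz("side",s(*p),.1))
print("tip",tri([ray("top",t(184,121)),ray("side",s(584,178))]))
print("base",onz("side",s(593,330),.1),onz("top",t(232,180),.1))
print("pot",tri([ray("top",(370+104/3,210+79/3)),ray("side",s(616,48))]),onz("top",(404.7,236.3),.11),onz("side",s(616,48),.11))
E
```

```text
TL [0.5529 0.2308 0.1   ]
TR [0.5298 0.0643 0.1   ]
BR [0.4659 0.0759 0.1   ]
BL [0.4893 0.2384 0.1   ]
w1 [0.5167 0.2079 0.1   ]
w3 [0.5005 0.0984 0.1   ]
side TL [0.5518 0.228  0.1   ]
side TR [0.4888 0.2343 0.1   ]
side far_r [0.4674 0.0777 0.1   ]
side far_l [0.5289 0.0739 0.1   ]
side w1 [0.5171 0.2108 0.1   ]
side w2 [0.5094 0.1557 0.1   ]
tip (array([0.518 , 0.1514, 0.1788]), [np.float64(0.0010659244756754502), np.float64(0.0010659244756755378)])
base [0.5142 0.1649 0.1   ] [0.5061 0.1476 0.1   ]
pot (array([ 0.4903, -0.1847,  0.1075]), [np.float64(0.0004523512617392177), np.float64(0.00045235126173931065)]) [ 0.4894 -0.1842  0.11  ] [ 0.491  -0.1791  0.11  ]
```

```bash
python3 - <<'E'
from h import *
np.set_printoptions(precision=4,suppress=True)
print("mill",tri([ray("top",(294,165)),ray("side",(222,205))]))
print("egg",tri([ray("top",(307,233)),ray("side",(294,240))]))
R,p=pose(); print(R,p)
ya=np.array([.989,-.146,0]); 
best=[]
for s in(1,-1):
    y=s*ya/np.linalg.norm(ya); z=np.array([0,0,-1.]); x=np.cross(y,z); T=np.c_[x,y,z]
    for pt in ([.514,.151,.26],[.4905,-.183,.3]): print(s,"turn",Ro.from_matrix(R.T@T).as_rotvec(),"shift",R.T@(np.array(pt)-p))
E
```

```text
mill (array([0.6322, 0.0092, 0.1575]), [np.float64(0.0012902780185435742), np.float64(0.0012902780185432092)])
egg (array([ 0.5185, -0.0026,  0.0889]), [np.float64(0.000815644832383615), np.float64(0.0008156448323835614)])
[[-0.9753  0.221  -0.0005]
 [ 0.221   0.9753 -0.0016]
 [ 0.0001 -0.0016 -1.    ]] [0.1324 0.5847 0.2177]
1 turn [-0.0014  0.0011  1.4946] shift [-0.468  -0.3387 -0.0418]
1 turn [-0.0014  0.0011  1.4946] shift [-0.5189 -0.6697 -0.0813]
-1 turn [-0.0011 -0.0014 -1.647 ] shift [-0.468  -0.3387 -0.0418]
-1 turn [-0.0011 -0.0014 -1.647 ] shift [-0.5189 -0.6697 -0.0813]
```

```bash
python3 -m handwheel '[0,0,0.75,-0.234,-0.17,-0.04,0.07, 0,0,1.495,-0.468,-0.339,-0.042,0.07, 0,0,1.495,-0.468,-0.339,-0.042,0.07, 0,0,1.495,-0.468,-0.339,-0.042,0.07, 0,0,1.495,-0.468,-0.339,-0.042,0.07, 0,0,1.495,-0.468,-0.339,-0.042,0.07, 0,0,1.495,-0.468,-0.339,-0.042,0.07, 0,0,1.495,-0.468,-0.339,-0.042,0.07, 0,0,1.495,-0.468,-0.339,-0.042,0.07, 0,0,1.495,-0.468,-0.339,-0.042,0.07, 0,0,1.495,-0.468,-0.339,-0.042,0.07, 0,0,1.495,-0.468,-0.339,-0.042,0.07, 0,0,1.495,-0.468,-0.339,-0.042,0.07, 0,0,1.495,-0.468,-0.339,-0.042,0.07, 0,0,1.495,-0.468,-0.339,-0.042,0.07, 0,0,1.495,-0.468,-0.339,-0.042,0.07, 0,0,1.495,-0.468,-0.339,-0.042,0.07, 0,0,1.495,-0.468,-0.339,-0.042,0.07]'
python3 - <<'E'
from h import *
P=pose(); cv2.imwrite("pics/w1.png",eyes.grab_frame("wrist")[:,:,::-1]); print(P)
for X in ([.518,.1514,.1788],[.509,.153,.1],[.5167,.2079,.1],[.5005,.0984,.1]): print(X,proj("wrist",X,P))
E
```

```text
t: 1.9
position: [0.5137, 0.1519, 0.2607]
eef_rot: [2.377, 2.054, 0.0]
force: [-0.6, -1.1, -1.5]
grip_width: 0.0698
gripper_force: 0.0
(array([[ 1.45201610e-01,  9.89402073e-01,  1.72190806e-04],
       [ 9.89402086e-01, -1.45201618e-01,  3.65102153e-05],
       [ 6.11256665e-05,  1.65064601e-04, -9.99999985e-01]]), array([0.51370378, 0.15186156, 0.26073747]))
[0.518, 0.1514, 0.1788] [329.46380633 245.89957823]
[0.509, 0.153, 0.1] [318.58622664 221.75419505]
[0.5167, 0.2079, 0.1] [317.96554054 162.15246301]
[0.5005, 0.0984, 0.1] [318.31026143 276.0559623 ]
```

View pics/w1.png

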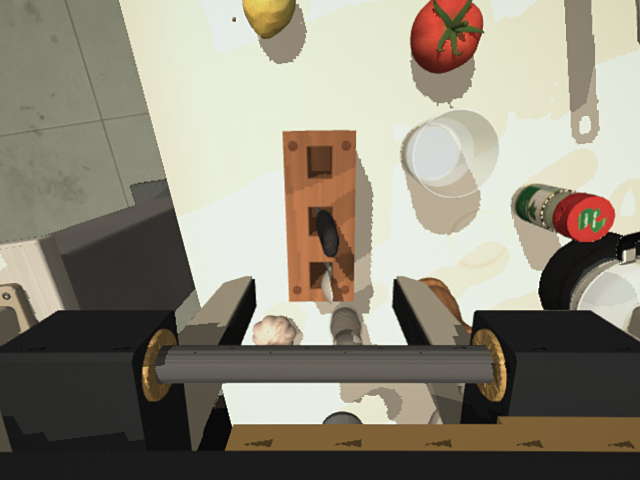

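The wrist picture agrees with the predictions: peeler tip at (331,248), predicted (329,246), empty well at (320,161) and spoon near (328,275). The gripper's closing line is square to the row. Next: descend and grip.

```bash
python3 -m handwheel '[0,0,0,0.003,0.004,0.03,0.07, 0,0,0,0.003,0.004,0.06,0.07, 0,0,0,0.003,0.004,0.09,0.07, 0,0,0,0.003,0.004,0.11,0.07, 0,0,0,0.003,0.004,0.124,0.07, 0,0,0,0.003,0.004,0.124,0.07, 0,0,0,0.003,0.004,0.124,0.0, 0,0,0,0.003,0.004,0.124,0.0, 0,0,0,0.003,0.004,0.124,0.0, 0,0,0,0.003,0.004,0.124,0.0, 0,0,0,0.003,0.004,0.124,0.0, 0,0,0,0.003,0.004,0.124,0.0, 0,0,0,0.003,0.004,0.124,0.0, 0,0,0,0.003,0.004,0.124,0.0]'
```

```text
t: 3.35
position: [0.5175, 0.1537, 0.1365]
eef_rot: [-2.377, -2.051, 0.003]
force: [-5.7, 1.1, 5.8]
grip_width: 0.014
gripper_force: 29.1
```

```bash
python3 -m handwheel '[0,0,0,0,0,-0.02,0, 0,0,0,0,0,-0.04,0, 0,0,0,0,0,-0.06,0, 0,0,0,0,0,-0.08,0, 0,0,0,0,0,-0.10,0, 0,0,0,0,0,-0.125,0, 0,0,0,0,0,-0.15,0, 0,0,0,0,0,-0.175,0, 0,0,0,0,0,-0.175,0, 0,0,0,0,0,-0.175,0, 0,0,0,0,0,-0.175,0]'
python3 - <<'E'
from h import *
P=pose(); print(P[1])
s=eyes.grab_frame("side"); w=eyes.grab_frame("top")
H=np.zeros((600,800,3),np.uint8)
C=cv2.resize(s[150:350,230:360],None,fx=3,fy=3,interpolation=cv2.INTER_CUBIC); H[:600,:390]=C
D=cv2.resize(w[170:300,150:283],None,fx=3,fy=3,interpolation=cv2.INTER_CUBIC); H[:390,395:395+399]=D
H=np.clip(H*1.5,0,255).astype(np.uint8); cv2.imwrite("pics/m2.png",H[:,:,::-1])
g=P[1]+P[0]@[0,0,-.019]
print("blade tip if vertical",proj("side",g+[0,0,-.145]),proj("top",g+[0,0,-.145]),proj("side",g),proj("top",g))
E
```

```text
t: 4.45
position: [0.5179, 0.1534, 0.3097]
eef_rot: [-2.378, -2.052, 0.003]
force: [-0.2, 0.1, -2.0]
grip_width: 0.0129
gripper_force: 29.7
[0.51787407 0.15341314 0.30973244]
blade tip if vertical [296.9009801  232.33938944] [214.14404565 229.13863043] [297.94890773 126.15122991] [189.34291309 205.29791697]
```

View pics/m2.png

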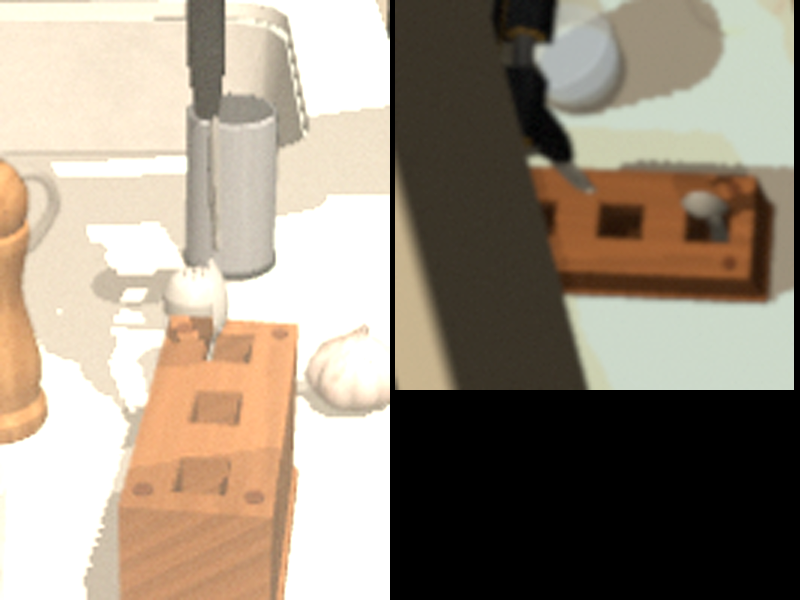

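The peeler is out and hanging nearly vertical. The blade end is at about side (301,236) and top (216,233), and the spoon is still in its well.

```bash
python3 - <<'E'
from h import *
np.set_printoptions(precision=4,suppress=True)
X,e=tri([ray("top",(216,233.3)),ray("side",(301.6,236))]); R,p=pose(); print(X,e,p, "offset",X-p)
np_=X-(p+R@[0,0,-.019]); print("lean deg",np.degrees(np.arctan2(np_[:2],-np_[2])),np.linalg.norm(np_))
q=np.array(arm.read_state()["q"]);print(q)
pot=np.array([.4905,-.184]); print("tool shift for tip on pot axis",R.T@np.r_[pot-X[:2],0], "for tcp",R.T@np.r_[pot-p[:2],0])
E
```

```text
[0.5117 0.152  0.1775] [np.float64(0.00015941562114652773), np.float64(0.00015941562114654234)] [0.5178 0.1534 0.3097] offset [-0.0061 -0.0014 -0.1322]
lean deg [-2.3192 -0.5326] 0.15134571975150435
[ 0.1931 -0.0492  1.5083 -0.      1.6853  0.3401]
tool shift for tip on pot axis [-0.3355  0.0282  0.0002] for tcp [-0.3377  0.0224  0.0003]
```

```bash
python3 -m handwheel '[0,0,0,-0.015,0.001,0,0, 0,0,0,-0.04,0.003,0,0, 0,0,0,-0.07,0.006,0,0, 0,0,0,-0.105,0.009,0,0, 0,0,0,-0.14,0.012,0,0, 0,0,0,-0.175,0.014,0,0, 0,0,0,-0.21,0.017,0,0, 0,0,0,-0.245,0.02,0,0, 0,0,0,-0.28,0.022,0,0, 0,0,0,-0.305,0.024,0,0, 0,0,0,-0.325,0.025,0,0, 0,0,0,-0.336,0.026,0,0, 0,0,0,-0.336,0.026,0,0, 0,0,0,-0.336,0.026,0,0, 0,0,0,-0.336,0.026,0,0]'
python3 - <<'E'
from h import *
P=pose(); print(P[1])
s=eyes.grab_frame("side"); w=eyes.grab_frame("top")
H=np.zeros((600,800,3),np.uint8)
C=cv2.resize(s[80:280,240:370],None,fx=3,fy=3,interpolation=cv2.INTER_CUBIC); H[:600,:390]=C
D=cv2.resize(w[170:300,330:463],None,fx=3,fy=3,interpolation=cv2.INTER_CUBIC); H[:390,395:395+399]=D
H=np.clip(H*1.5,0,255).astype(np.uint8); cv2.imwrite("pics/m3.png",H[:,:,::-1])
X=P[1]+[-.006,-.0015,-.132]
print("tip expected",X,proj("side",X),proj("top",X),"pot rim c",proj("side",[.4905,-.184,.11]),proj("top",[.4905,-.184,.11]))
E
```

```text
t: 6.05
position: [0.4951, -0.1818, 0.3116]
eef_rot: [-2.377, -2.053, -0.0]
force: [-0.0, 0.1, -0.7]
grip_width: 0.0131
gripper_force: 29.7
[ 0.49507242 -0.18179806  0.31163305]
tip expected [ 0.48907242 -0.18329806  0.17963305] [309.21246199 152.41992813] [411.90497526 227.99328273] pot rim c [307.79533622 186.47531249] [404.53606991 235.74657033]
```

View pics/m3.png

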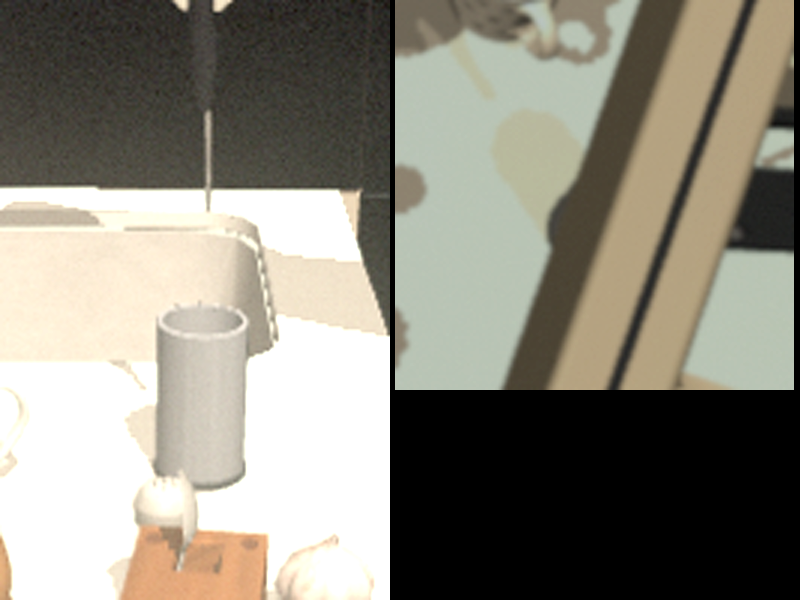

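The side view shows the blade end at (309,151), as predicted, over the pot rim centred at (307,187). The offset is only a few mm inside a 26 mm bore radius, so I lower it.

```bash
python3 -m handwheel '[0,0,0,0,0,0.02,0, 0,0,0,0,0,0.04,0, 0,0,0,0,0,0.06,0, 0,0,0,0,0,0.08,0, 0,0,0,0,0,0.10,0, 0,0,0,0,0,0.115,0, 0,0,0,0,0,0.13,0, 0,0,0,0,0,0.14,0, 0,0,0,0,0,0.15,0, 0,0,0,0,0,0.157,0, 0,0,0,0,0,0.162,0, 0,0,0,0,0,0.162,0, 0,0,0,0,0,0.162,0]'
python3 - <<'E'
from h import *
P=pose()
s=eyes.grab_frame("side"); w=eyes.grab_frame("wrist")
H=np.zeros((480,800,3),np.uint8)
C=cv2.resize(s[120:280,250:365],None,fx=3,fy=3,interpolation=cv2.INTER_CUBIC); H[:480,:345]=C
H[:480,350:]=w[:,90:540]
cv2.imwrite("pics/m4.png",H[:,:,::-1])
E
```

```text
t: 7.45
position: [0.4952, -0.1828, 0.15]
eef_rot: [2.378, 2.052, 0.0]
force: [-0.8, -0.2, -0.2]
grip_width: 0.0129
gripper_force: 29.7
```

View pics/m4.png

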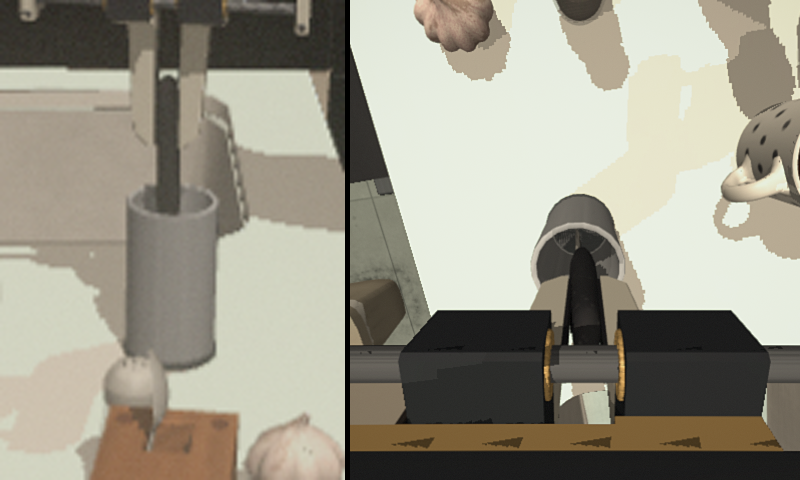

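The blade is inside the pot: handle at (168,150) in the left panel, entering the rim. I ease it down to the bottom.

```bash
python3 -m handwheel '[0,0,0,0,0,0.003,0, 0,0,0,0,0,0.006,0, 0,0,0,0,0,0.008,0, 0,0,0,0,0,0.008,0]'
```

```text
t: 7.95
position: [0.4947, -0.1825, 0.1411]
eef_rot: [-2.378, -2.052, 0.001]
force: [0.0, 0.2, -0.9]
grip_width: 0.0126
gripper_force: 29.7
```

```bash
python3 -m handwheel '[0,0,0,0,0,0.002,0, 0,0,0,0,0,0.003,0, 0,0,0,0,0,0.003,0]'
```

```text
t: 8.25
position: [0.4949, -0.1826, 0.1384]
eef_rot: [-2.378, -2.052, 0.0]
force: [-0.0, 0.1, -1.1]
grip_width: 0.0129
gripper_force: 29.7
```

```bash
python3 -m handwheel '[0,0,0,0,0,0.001,0, 0,0,0,0,0,0.002,0, 0,0,0,0,0,0.003,0, 0,0,0,0,0,0.003,0]'
```

```text
t: 8.65
position: [0.4949, -0.1826, 0.1354]
eef_rot: [-2.378, -2.052, 0.0]
force: [-0.1, -0.3, -0.9]
grip_width: 0.013
gripper_force: 29.7
```

```bash
python3 -m handwheel '[0,0,0,0,0,0.001,0, 0,0,0,0,0,0.0025,0, 0,0,0,0,0,0.0025,0]'; python3 -m handwheel '[0,0,0,0,0,0,0.02, 0,0,0,0,0,0,0.04, 0,0,0,0,0,0,0.06, 0,0,0,0,0,0,0.08, 0,0,0,0,0,0,0.08, 0,0,0,0,0,0,0.08, 0,0,0,0,0,-0.02,0.08, 0,0,0,0,0,-0.05,0.08, 0,0,0,0,0,-0.09,0.08, 0,0,0,0,0,-0.13,0.08, 0,0,0,0,0,-0.15,0.08, 0,0,0,0,0,-0.15,0.08, 0,0,0,0,0,-0.15,0.08]'
python3 - <<'E'
from h import *
P=pose()
s=eyes.grab_frame("side"); w=eyes.grab_frame("wrist")
H=np.zeros((480,800,3),np.uint8)
C=cv2.resize(s[120:280,250:365],None,fx=3,fy=3,interpolation=cv2.INTER_CUBIC); H[:480,:345]=C
H[:480,350:]=w[:,90:540]
cv2.imwrite("pics/m5.png",H[:,:,::-1])
E
```

```text
t: 8.95
position: [0.4952, -0.1828, 0.1333]
eef_rot: [2.378, 2.052, 0.0]
force: [-0.2, -1.0, 0.9]
grip_width: 0.0135
gripper_force: 29.7
t: 10.25
position: [0.495, -0.1827, 0.2828]
eef_rot: [2.378, 2.052, 0.0]
force: [0.0, -0.0, -0.3]
grip_width: 0.08
gripper_force: 0.0
```

View pics/m5.png

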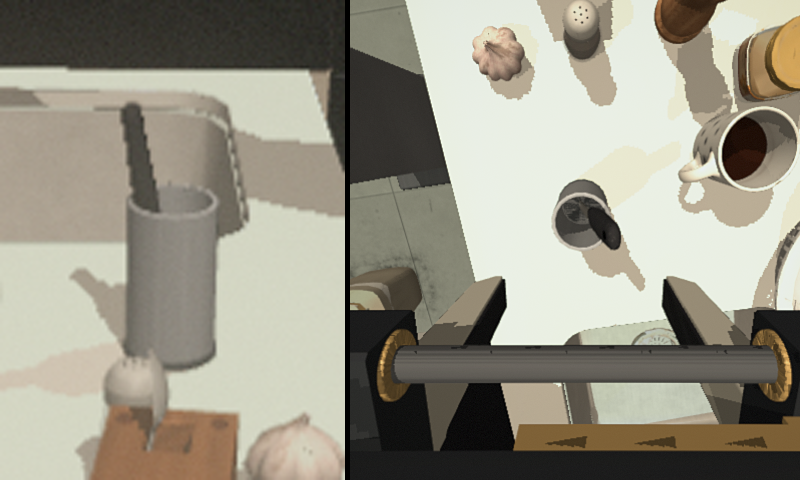

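It stands in the pot leaning on the rim: handle top at side (294,155) and wrist (353,242). The spoon and pot are unmoved. I check the lean.

```bash
python3 - <<'E'
from h import *
np.set_printoptions(precision=4,suppress=True)
P=pose(); X,e=tri([ray("wrist",(353,240),P),ray("side",(294,156.5))])
# where the handle crosses the rim plane
r=onz("side",(250+150/3,120+200/3),.12); m=onz("wrist",(90+597-350,216),.115,P)
pot=onz("wrist",(90+583-350,219),.11,P); print("top",X,e,"rim crossing",r,m,"pot",pot)
d=(X[2]-.006)/.17; print("lean from height deg",np.degrees(np.arccos(min(d,1))), "from xy", np.degrees(np.arctan2(np.linalg.norm(X[:2]-m[:2]),X[2]-.115)))
w=eyes.grab_frame("top"); s=eyes.grab_frame("side")
H=np.zeros((600,800,3),np.uint8)
H[:600,:400]=cv2.resize(s[130:280,260:360],None,fx=4,fy=4,interpolation=cv2.INTER_CUBIC)
H[:400,400:]=cv2.resize(w[190:270,350:430],None,fx=5,fy=5,interpolation=cv2.INTER_CUBIC)
cv2.imwrite("pics/m6.png",np.clip(H*1.6,0,255).astype(np.uint8)[:,:,::-1])
E
```

```text
top [ 0.5174 -0.1894  0.1692] [np.float64(0.0001866392877353117), np.float64(0.0001866392877355955)] rim crossing [ 0.5063 -0.1587  0.12  ] [ 0.5072 -0.1791  0.115 ] pot [ 0.4932 -0.1811  0.11  ]
lean from height deg 16.294337842126556 from xy 14.996184228858173
```

View pics/m6.png

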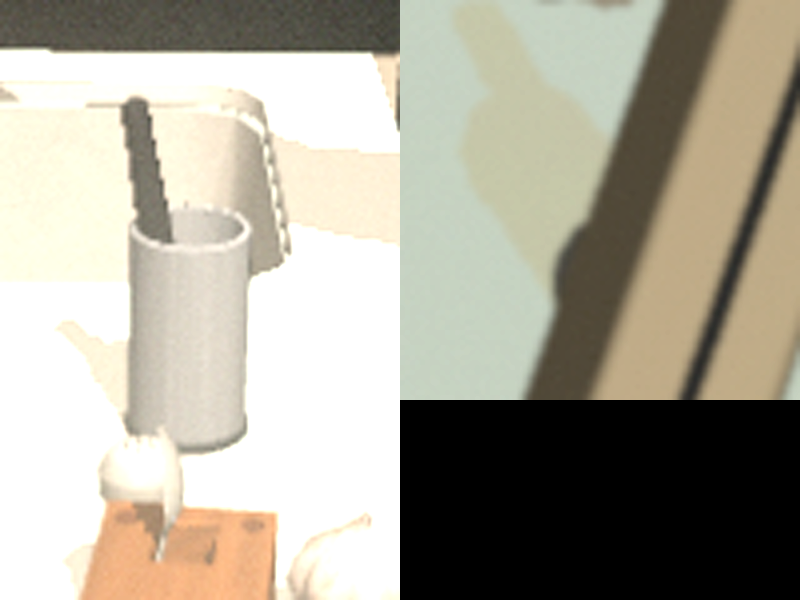

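The peeler leans about 15°, is at rest with its top at z = 0.169 (so the blade is on the bottom), and its origin is near the pot axis. The gripper is well clear.

```bash
python3 -c "
from cell import order; print(order.sign_off())"
```

```text
the job is handed in; nothing more can be done
None
```

I handed in the job at about 10 s: the peeler stands blade end down in the upright pot, leaning about 15° on the rim, with its blade on the bottom by my measurement, and the teaspoon is still in its well; `sign_off` gave no verdict.

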